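# Probe a battery pack on the test dock with sprung tweezers

## Robot

A 7-joint arm with a two-finger parallel gripper is mounted at the origin on the work surface. World frame = base frame: x ahead of the robot, y to its left, z up, the work surface at z = 0. Lengths are in m, angles in rad, forces in N, time in s.
With the tool pointing down it reaches from about 0.425 to 0.875 m from the base axis. Payload 4.7 kg.
Tool frame: the origin (TCP) lies on the centre line of the jaws, within the pads' length; the fingertips stand ahead of it and the grasp point (between the pads) lies 2 mm behind it (nose_length is the z of the fingertips in the tool frame, in m); z points along the fingers, y is the line along which they close (so a half turn about z gives the same grasp; the last joint's range is limited). The gripper opens to 87 mm and grips with 3 to 60 N. Pads are 19 mm wide; open, the fingers measure 117 mm over their backs; the gripper's body (75 mm by 190 mm) begins 51 mm behind the grasp point.
Start: joints at [1.165, 0.321, -0.07, 1.45, 0.023, 1.371, -0.057], TCP at [0.265, -0.594, 0.24] pointing down, gripper open.
Joint ranges: [-2.86, 2.86], [-0.3, 2.09], [-1.38, 1.24], [0.06, 2.45], [-1.56, 4.7], [0.09, 2.05], [-2.69, 2.69]. Speed limits (rad/s): [2.57, 2.57, 3.14, 3.14, 3.14, 3.14, 3.14].

## Interface

Orientations are given as a rotation vector (axis times angle).
In Python, from bench import * gives the robot as it stands.
- The arm moves only by the tool send_rows, never from a script. Its arguments are lists of equal length, an entry for each row: "xyz": the shift along the tool's x, y, z in mm, a list of three; "dr": the turn, a rotation vector about the tool's x, y, z in rad, a list of three. A call has exactly 10 rows; each row is the pose to reach, as a shift and turn from the pose commanded when the call began, along the tool's axes at that moment; what a row does not reach only later rows make up. A row lasts 1/12 s, in which the tool goes at most 41.7 mm and 7.16 degrees, less where a joint would pass 70% of its speed; a pose out of reach is approached as far as the arm can. A call with a gripper value outside its range is refused whole. "jaw" is the finger opening in mm, from 0 to 87, set as the call begins (left out, the last holds). The fingers move at their own pace and stop on an object; "grip_force" is the grip in N (left out, the last holds). Time passes only in rows, so rows that repeat a pose let the fingers close, or fill a call up. It gives the time, the measured TCP pose, the force, the opening and the grip force at its end, in the units of the state.
- get_state(): the state, without advancing time (a new reading comes with each control period).
- get_image(name): name is "side" or "top"; returns the picture (420x560x3 uint8, red, green, blue); there is no depth.
- calibration(name): a dict with "vfov" (degrees; the focal length in pixels is half the picture's height over the tangent of half this angle, whatever the lens; pixels are square), "cx", "cy" (the principal point, pixels), "k1" (the pictures are not rectified: a ray, as slopes to the right and down, at radius r is drawn at 1 + k1 r^2 times it, then the intrinsics apply), "rvec" (rotation vector, rad) and "tvec" (3), from world to camera coordinates, as OpenCV has them. Camera axes: x right, y down, z forward; pixel columns grow to the right and rows downward; lengths in m; the calibration is good to about 2 mm. A picture is of the moment at which its call begins. calibration takes no time and is no camera call.
- close_job(): hands the job in; it is judged then, once.
The state is a dict: "time": time; "joint_positions": joint angles; "qd": joint speeds; "joint_torque": joint torques, N m; "position": TCP position; "tool_rot": TCP orientation; "ft_force": force on the tool from outside, world axes, zero at the start; "torque": the same for the moment, N m; "grip_width": opening from 0.0 (shut) to 1.0 (fully open); "grip_force": force on a finger pad.
Only numpy, scipy, OpenCV 4.12 (cv2) and the standard library are available. Lean on these libraries where they do the work, as an engineer would, in place of code of your own. Each camera call takes 0.05 s, during which the arm holds its last target. There are 200 camera calls.

## Task

Slide the battery pack along the blue test dock until the detent clicks and holds it fully home, then let go of it. Pick up the sprung tweezers, squeeze them until the tip gap matches the 24 mm between the two brass studs on the pack (never squeezing the tips together), and rest one tip on each stud, pressing both studs down a little. Hold that gap steady there for two seconds and finish still holding the tweezers like that; leave everything else where it is.

Things in the scene. Friction and masses are not known exactly. Their poses are not given: they have to be found in the camera images.
- pack_mid (a point): Centre of the loose black and yellow battery pack, 23 mm above its underside. x points to its leading end, z up. Grip its body, 48 mm wide, across y: at least 20 mm above its underside, or the fingers will meet the dock's lips (16.5 mm above its deck).
- pack: The battery pack, 0.3 to 0.6 kg; origin at the centre of its underside. Body 80 long (x), 48 wide (y), top 46 high. Round its foot a flange 80 long, 64 wide, 8 high. On the white patch on its top, 25 mm to -x of the centre, stand two brass studs side by side (y +-12), 8 high.
- dock_home (a point): Where pack_mid is, with the same axes, when the pack is fully home in the dock: 35 mm above the table, on the dock's centre line, 45 mm to +x of its centre. The pack's rear edge then just clears the yellow line on the deck; a stop ends the slide 1.5 mm past home. A pack set down on the deck 95 mm to -x of this point lies clear of guides and lips; slide it +x from there.
- dock: Fixed blue dock, deck 200 (x) x 110 (y), top 12 mm above the table; origin under its centre. From x -24: flared guides, from 12 dark walls 67 apart, from 15 to 85 lips 54 apart whose undersides are 10.5 above the deck, over the pack's flange: the pack cannot go in from above. Walls, lips end 28.5, the stop (x 86.5) 46 above the table. Apron at -x (grey patch) is open.
- latch (a joint): Sprung brass detent roller in the dock's deck, 15 mm to +x of dock_home. 0 = up (2.5 mm above the deck); grows in m as it is pressed, to about 0.0025 while the pack rides over it (last 30 mm); at home it springs up into a slot under the pack, below 0.001. Passing it takes only a few N.
- tweezers_grip (a point): Midway between the two red grip pads of the loose sprung tweezers, 8 mm above their underside (they lie flat on the table). x points to the tips, z up. Pads 30 long, 16 high; over their outer faces 51.5 mm relaxed, 37 mm at a 24 mm tip gap (faces then parallel): width = 37 + 0.61 x (gap - 24).
- tweezers: The tweezers, 0.07 kg, centre of mass 20 mm behind the grip point; origin at the underside, below tweezers_grip. Black spine block 22 x 34 x 16 centred 106 mm to -x; steel arms hinged 100 mm to -x; tips 65 mm to +x. The spring pushes outward at the pads with about 6 N at first touch, 14 N at the 24 mm gap, 20 N nearly shut.
- tip_l (a point): Tip of the left (+y) tweezer arm: underside of its round 6 mm end, level with the tweezers' underside. Tip gap = distance tip_l to tip_r (centre to centre): 48 mm relaxed, 3 mm shut.
- tip_r (a point): The same for the right (-y) arm.
- stud_l_top (a point): Centre of the top face of the left (+y) brass stud on the pack, 14 mm across, sprung; free, it stands 8 mm above the pack's top. The two stud centres are 24 mm apart: the marked tip gap.
- stud_r_top (a point): The same for the right (-y) stud.
- stud_l (a joint): How far the left stud is pressed down, m: 0 free, 0.005 bottomed. About 0.15 N starts it, 0.75 N bottoms it.
- stud_r (a joint): The same for the right stud.
- screwdriver: Bystander: loose screwdriver lying on the table near the left edge of the work area
- wrench: Bystander: loose steel wrench lying near the right edge
- screw_jar: Bystander: glass jar with red lid, 60 wide, 80 high, far left
- glue: Bystander: green bottle with orange cap, 48 wide, 140 high, far right
- tape_measure: Bystander: yellow tape measure, 70 x 36 x 65, far right
- offcut: Bystander: light wood offcut, 120 x 45 x 22, far left
- socket: Bystander: steel socket standing beyond the dock, 26 wide, 38 high

How it is judged:
On the way, in this order (a step that is already met when the one before it is completed fails the run):
1. the pack is fully home on the dock, held by the detent, and let go (x of pack_mid in the frame of dock_home between -0.0035 and 0.0035 m and y of pack_mid in the frame of dock_home between -0.003 and 0.003 m and z of pack_mid in the frame of dock_home between -0.003 and 0.003 m and value of joint latch below 0.001 m and angle between the x axis of pack and the x axis of dock_home, either way round below 0.06 rad and contact force between the fingers and pack below 0.05 N), for 0.3 s.
2. the tweezers are picked up (height (world z) of tweezers_grip above 0.045 m and contact force between the fingers and tweezers above 3 N), for 0.2 s.
3. the tips, at the marked gap, rest on the two studs and the gap is held for two seconds (all of step 2 and x of pack_mid in the frame of dock_home between -0.0035 and 0.0035 m and y of pack_mid in the frame of dock_home between -0.003 and 0.003 m and z of pack_mid in the frame of dock_home between -0.003 and 0.003 m and value of joint latch below 0.001 m and angle between the x axis of pack and the x axis of dock_home, either way round below 0.06 rad and distance between tip_l and tip_r between 0.02 and 0.028 m and ((horizontal distance between tip_l and stud_l_top below 0.007 m and horizontal distance between tip_r and stud_r_top below 0.007 m) or (horizontal distance between tip_r and stud_l_top below 0.007 m and horizontal distance between tip_l and stud_r_top below 0.007 m)) and value of joint each of stud_l, stud_r above 0.0007 m and contact force between tweezers and dock below 0.05 N and linear speed of tweezers below 0.02 m/s), for 2 s.
At the end, for the whole second after the job is handed in: Pack home within 3.5 mm along, 3 mm across and up, square within 0.06 rad, detent up within 1 mm, fingers off it; tweezers held (over 3 N), still, clear of table and dock; tip gap 24 +- 4 mm; each tip within 7 mm of its stud's centre, each stud pressed 0.7 mm or more (all of step 3 and contact force between the fingers and pack below 0.05 N); the arm keeps its last pose, push and grip.
It fails at once if the tweezer tips are squeezed together (gap under 8 mm) (distance between tip_l and tip_r below 0.008 m).
It fails at once if a bystander is moved by more than 30 mm (distance of any of screwdriver, wrench, screw_jar, glue, tape_measure, offcut, socket from where it was at the start of the episode above 0.03 m).
It also fails if it takes over 64 s, if anything falls off the work surface, if the arm or the gripper's body presses on something with over 40 N, if the wrist force passes 120 N, or if a joint passes its speed limit or range.

## Working session

There is one attempt and no reset: what is moved stays moved. The work goes in short steps, Python scripts to look and compute and a tool call to move; the robot and the scene stay as the last step left them, time stands still between calls to the robot, and variables do not carry over. Pictures are saved under pics/ and viewed, at most 10 in all, crops included, and the job is handed in when it is done.

Besides the shell and the picture viewer there is one more tool, called after "Call:" by a JSON object that holds its "fn" and its "kwargs", one argument or row to a line. send_rows: Moves the arm, as the interface text tells. Its arguments: {"type":"object","properties":{"xyz":{"type":"array"},"dr":{"type":"array"},"jaw":{"type":"number"},"grip_force":{"type":"number"}},"required":["xyz","dr"]}

```bash
mkdir -p pics; ls; cat > h.py <<'E'
from bench import *
import numpy as np, cv2
def K(n):
    c=calibration(n); f=210/np.tan(np.radians(c["vfov"])/2)
    R=cv2.Rodrigues(np.array(c["rvec"],float))[0]; t=np.array(c["tvec"],float)
    return c,f,R,t
def ray(n,u,v):
    c,f,R,t=K(n); d=np.array([(u-c["cx"])/f,(v-c["cy"])/f]); s=d.copy()
    for _ in range(30): s=d/(1+c["k1"]*(s@s))
    return -R.T@t, R.T@np.array([s[0],s[1],1])
def onz(n,u,v,z):
    o,d=ray(n,u,v); return o+d*(z-o[2])/d[2]
def proj(n,P):
    c,f,R,t=K(n); p=R@np.array(P,float)+t; s=p[:2]/p[2]; s=s*(1+c["k1"]*(s@s)); return s*f+[c["cx"],c["cy"]]
def tri(n1,p1,n2,p2):
    o1,d1=ray(n1,*p1);o2,d2=ray(n2,*p2)
    a=np.linalg.lstsq(np.c_[d1,-d2],o2-o1,rcond=None)[0]
    x,y=o1+a[0]*d1,o2+a[1]*d2; return (x+y)/2,np.linalg.norm(x-y)
def save(n,f): 
    im=get_image(n); cv2.imwrite(f"pics/{f}.png",im[:,:,::-1]); return im
E
python3 - <<'E'
from h import *
for n in("top","side"):
    im=save(n,n+"0"); print(calibration(n), ray(n,280,210))
print(get_state())
E
```

```text
pics
{'vfov': 48.21505652381502, 'cx': 275.80160184816566, 'cy': 208.50806815826903, 'k1': -0.16305068682233811, 'rvec': array([ 2.10765154, -2.14547855,  0.18280245]), 'tvec': array([0.01587985, 0.5561797 , 1.34996662])} (array([3.10414591e-01, 9.48740494e-04, 1.42675849e+00]), array([ 0.1724953 , -0.00528808, -0.9850419 ]))
{'vfov': 42.33248327229059, 'cx': 282.86172077043017, 'cy': 211.77382000568625, 'k1': -0.12708757195601164, 'rvec': array([ 0.73331262, -2.56900446,  1.19378438]), 'tvec': array([0.48869961, 0.2492225 , 1.40888451])} (array([-0.04571444,  1.04098822,  1.09551287]), array([ 0.39538807, -0.65352483, -0.64545496]))
{'time': 0.1, 'joint_positions': array([ 1.16510674,  0.32174581, -0.07009977,  1.45153923,  0.02255256,
        1.37080103, -0.05690761]), 'qd': array([-0.00011251, -0.0031392 , -0.00043103, -0.00360608,  0.00081899,
        0.00077752,  0.00048467]), 'joint_torque': array([-2.68201338e-04, -4.92573810e+01, -4.05848930e-01, -3.13400745e+01,
       -6.41381764e-02,  3.94883752e-02,  5.73390457e-05]), 'position': array([ 0.2647116 , -0.59314998,  0.23857987]), 'tool_rot': array([-3.07101136e+00, -6.54264848e-01,  6.22140777e-04]), 'ft_force': array([ 0.25215756, -0.02001262, -0.91503031]), 'torque': array([-0.04308987, -0.05953927,  0.02081847]), 'grip_force': 0.0, 'grip_width': 1.002132118654221}
```

View pics/top0.png

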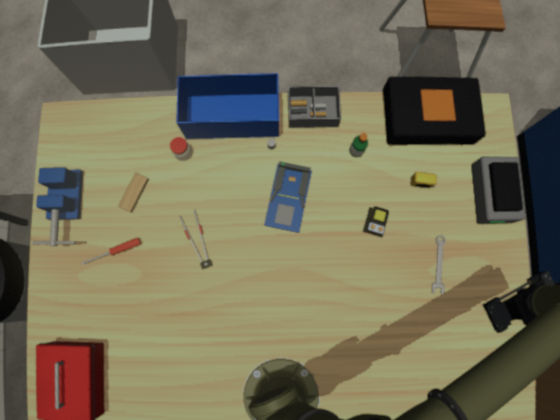

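View pics/side0.png

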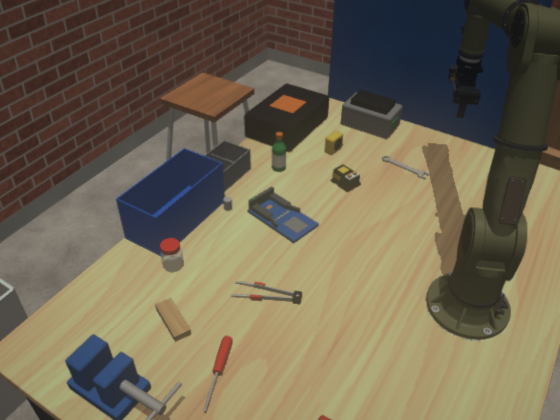

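Top view: the dock is centred near (289,197), the pack near (377,222) with its white patch at the lower end, and the tweezers near (197,235) with tips up. I'll enlarge crops of these for measuring.

```bash
python3 - <<'E'
from h import *
im=cv2.imread("pics/top0.png")
a=cv2.resize(im[155:240,255:400],None,fx=5.5,fy=5.5,interpolation=cv2.INTER_CUBIC)
cv2.imwrite("pics/c1.png",a)
hsv=cv2.cvtColor(im,cv2.COLOR_BGR2HSV)
def comps(m,name,box):
    x0,y0,x1,y1=box; mm=np.zeros_like(m); mm[y0:y1,x0:x1]=m[y0:y1,x0:x1]
    n,l,s,c=cv2.connectedComponentsWithStats(mm)
    for i in range(1,n):
        if s[i,4]>5: print(name,s[i],c[i], cv2.minAreaRect(np.argwhere(l==i)[:,::-1].astype(np.float32)))
comps(cv2.inRange(hsv,(100,100,60),(125,255,255)),"blue",(255,150,320,240))
r=cv2.inRange(hsv,(0,150,60),(6,255,255))|cv2.inRange(hsv,(172,120,60),(180,255,255))
comps(r,"red",(170,205,225,275))
comps(cv2.inRange(hsv,(0,0,0),(180,255,60)),"dark",(185,250,225,280))
comps(cv2.inRange(hsv,(0,0,0),(180,255,70)),"packdark",(355,195,400,245))
comps(cv2.inRange(hsv,(24,150,120),(34,255,255)),"packyel",(355,195,400,245))
comps(cv2.inRange(hsv,(0,0,130),(180,60,255)),"packwhite",(355,195,400,245))
b=cv2.resize(im[205:275,170:225],None,fx=7,fy=7,interpolation=cv2.INTER_CUBIC)
cv2.imwrite("pics/c2.png",b)
E
```

```text
blue [278 169  24  29 385] [290.77402597 183.19480519] ((291.1823425292969, 182.42941284179688), (21.584583282470703, 25.055469512939453), 12.52880573272705)
blue [266 195  37  37 611] [284.87888707 212.65793781] ((284.7115478515625, 212.44232177734375), (33.33973693847656, 31.96692657470703), 11.309932708740234)
packdark [364 207  24  29 227] [374.03524229 219.94713656] ((375.86102294921875, 220.6002655029297), (18.895660400390625, 26.817916870117188), 15.52410888671875)
packwhite [369 223  16  10  73] [375.94520548 227.84931507] ((376.5000305175781, 228.00003051757812), (15.495159149169922, 6.640782833099365), 18.434947967529297)
```

View pics/c1.png

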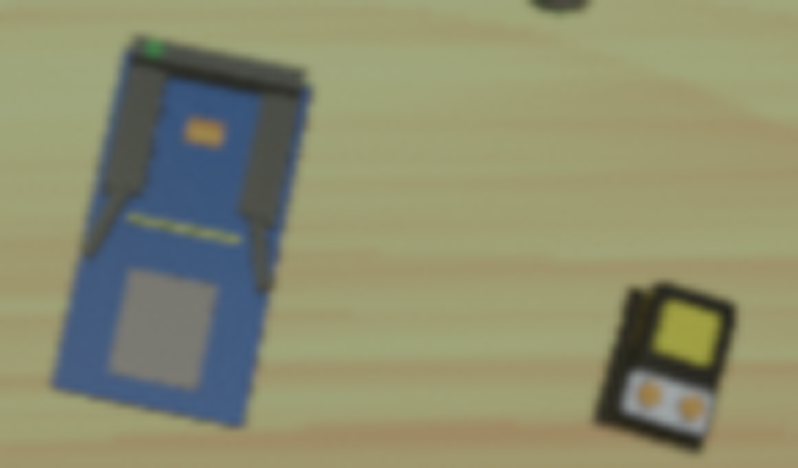

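View pics/c2.png

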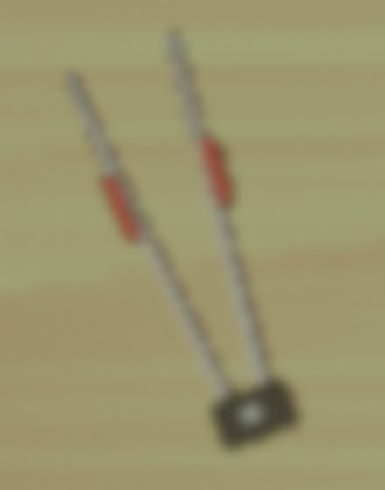

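Crop 1 shows the dock deck near edge from (52,387) to (243,427), the right edge up to (312,85), the yellow line from (127,217) to (242,240), and the roller at (205,132). The pack's studs are at (650,393) and (691,406), with the yellow label at (690,333). Crop 2 shows the tweezer pads at (120,208) and (217,172), tips at (72,78) and (174,33), and the spine at (255,413).

```bash
python3 - <<'E'
from h import *
c1=lambda x,y:(255+(x+.5)/5.5-.5,155+(y+.5)/5.5-.5)
c2=lambda x,y:(170+(x+.5)/7-.5,205+(y+.5)/7-.5)
P=lambda p,z:onz("top",*p,z)
for n,p,z in [("nl",(52,387),.012),("nr",(243,427),.012),("fr",(312,85),.012),("fl",(131,50),.012),("yl",(127,217),.012),("yr",(242,240),.012),("roll",(205,132),.0135),
 ("patch",(163,330),.012),
 ("studl",(650,393),.054),("studr",(691,406),.054),("ylab",(690,333),.046),("pfl",(657,285),.046),("pfr",(735,303),.046),("pnr",(703,448),.046),("flnl",(598,422),.008),("flfl",(632,290),.008)]:
    print(n,P(c1(*p),z).round(4))
for n,p,z in [("padl",(120,208),.016),("padr",(217,172),.016),("tipl",(72,78),.005),("tipr",(174,33),.005),("spine",(255,413),.016)]:
    print(n,P(c2(*p),z).round(4))
# colour: red pads and brass etc. native
im=cv2.imread("pics/top0.png").astype(int)
B,G,R=im[...,0],im[...,1],im[...,2]
w=np.clip(R-G-35,0,None)
for b in[(180,225,193,242),(194,220,206,238)]:
    s=w[b[1]:b[3],b[0]:b[2]]; yy,xx=np.mgrid[b[1]:b[3],b[0]:b[2]]
    u,v=(s*xx).sum()/s.sum(),(s*yy).sum()/s.sum(); print("red",u,v,P((u,v),.013),s.max())
print(proj("side",P(c2(72,78),.003)),proj("side",P(c1(650,393),.054)),proj("side",P(c1(52,387),.012)),proj("side",P(c1(243,427),.012)))
E
```

```text
nl [0.5128 0.0428 0.012 ]
nr [ 0.4886 -0.0624  0.012 ]
fr [ 0.6826 -0.1065  0.012 ]
fl [ 0.7049 -0.0045  0.012 ]
yl [ 6.082e-01 -4.000e-04  1.200e-02]
yr [ 0.5939 -0.0645  0.012 ]
roll [ 0.6559 -0.0452  0.0135]
patch [ 0.5437 -0.0193  0.012 ]
studl [ 0.4974 -0.281   0.054 ]
studr [ 0.4898 -0.3031  0.054 ]
ylab [ 0.531  -0.3065  0.046 ]
pfl [ 0.5579 -0.2897  0.046 ]
pfr [ 0.5471 -0.3324  0.046 ]
pnr [ 0.4678 -0.3102  0.046 ]
flnl [ 0.4879 -0.2603  0.008 ]
flfl [ 0.5622 -0.2833  0.008 ]
padl [0.4875 0.2789 0.016 ]
padr [0.5027 0.2364 0.016 ]
tipl [0.5471 0.3034 0.005 ]
tipr [0.5665 0.258  0.005 ]
spine [0.3978 0.2192 0.016 ]
red 186.65178571428572 234.13988095238096 [0.48835546 0.27971589 0.013     ] 30
red 200.38095238095238 228.86772486772486 [0.50394311 0.23749032 0.013     ] 31
[230.91878474 296.39198589] [348.36876461 175.16844507] [292.93262735 241.11891246] [317.6558375  223.75248446]
```

```bash
cat >> h.py <<'E'
from scipy.spatial.transform import Rotation as Ro
def to(P,yaw):
    s=get_state(); R=Ro.from_rotvec(s["tool_rot"]); p=np.array(s["position"])
    # candidate tool orientations: z down, x along yaw or yaw+pi
    best=min([(R.inv()*(Ro.from_euler("z",yaw+k)*Ro.from_euler("x",np.pi))).as_rotvec() for k in(0,np.pi)],key=np.linalg.norm)
    print("t",round(s["time"],2),"pos",p.round(4),"shift mm",(1000*R.inv().apply(np.array(P)-p)).round(1),"dr",best.round(3),"F",np.round(s["ft_force"],2),"gw",round(s["grip_width"]*87,1),"gf",round(s["grip_force"],2),"j7",s["joint_positions"][6].round(2))
E
python3 - <<'E'
from h import *
import bench
print([n for n in dir(bench) if n[0]!='_'], getattr(bench,'nose_length',None))
to((.5155,-.3005,.14),-.29)
E
```

```text
['MotionError', 'calibration', 'close_job', 'get_image', 'get_state', 'nose_length'] 0.017
t 0.1 pos [ 0.2647 -0.5931  0.2386] shift mm [ 348.3 -164.9   98.8] dr [-0.002  0.001  0.71 ] F [ 0.25 -0.02 -0.92] gw 87.2 gf 0.0 j7 -0.06
```

Call:
{"fn": "send_rows", "kwargs": {
  "xyz": [
    [35,-16,5],
    [70,-33,15],
    [105,-50,25],
    [140,-66,35],
    [175,-82,50],
    [210,-99,60],
    [245,-116,70],
    [280,-132,80],
    [315,-149,90],
    [348,-165,99]
  ],
  "dr": [
    [0,0,0.071],
    [0,0,0.142],
    [0,0,0.213],
    [0,0,0.284],
    [0,0,0.355],
    [0,0,0.426],
    [0,0,0.497],
    [0,0,0.568],
    [0,0,0.639],
    [0,0,0.71]
  ],
  "jaw": 87
}}

```text
time: 0.93
position: [0.5162, -0.2989, 0.1396]
tool_rot: [-3.107, 0.459, 0.001]
ft_force: [0.4, -0.6, -1.3]
grip_width: 1.001
grip_force: 0.0
```

```bash
python3 - <<'E'
from h import *
to((.5155,-.3005,.042),-.29)
save("top","top1"); im=save("side","side1")
a=cv2.resize(im[110:260,240:400],None,fx=5,fy=4,interpolation=cv2.INTER_CUBIC)
a=cv2.resize(im[120:240,250:400],None,fx=5,fy=5,interpolation=cv2.INTER_CUBIC)
cv2.imwrite("pics/c3.png",a[:,:,::-1])
E
```

```text
t 0.93 pos [ 0.5162 -0.2989  0.1396] shift mm [-0.2  1.8 97.6] dr [-0.     0.001 -0.003] F [ 0.4  -0.61 -1.3 ] gw 87.1 gf 0.0 j7 -1.43
```

View pics/c3.png

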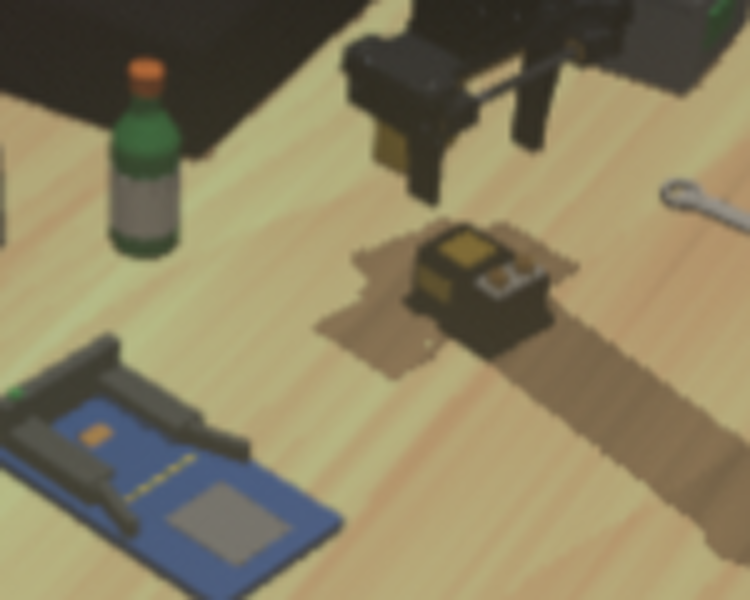

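The side crop shows the open jaws above the pack (the pack's top is around (480,265)), and the studs match their projection within about 1 px. Descending.

Call:
{"fn": "send_rows", "kwargs": {
  "xyz": [
    [0,1,14],
    [0,2,30],
    [0,2,46],
    [0,2,60],
    [0,2,72],
    [0,2,82],
    [0,2,90],
    [0,2,95],
    [0,2,97],
    [0,2,97]
  ],
  "dr": [
    [0,0,0],
    [0,0,0],
    [0,0,0],
    [0,0,0],
    [0,0,0],
    [0,0,0],
    [0,0,0],
    [0,0,0],
    [0,0,0],
    [0,0,0]
  ]
}}

```text
time: 1.87
position: [0.5148, -0.303, 0.0433]
tool_rot: [-3.108, 0.454, 0.0]
ft_force: [-0.1, -0.4, 0.5]
grip_width: 1.001
grip_force: 0.0
```

Call:
{"fn": "send_rows", "kwargs": {
  "xyz": [
    [0,0,0],
    [0,0,0],
    [0,0,0],
    [0,0,0],
    [0,0,0],
    [0,0,0],
    [0,0,0],
    [0,0,0],
    [0,0,0],
    [0,0,0]
  ],
  "dr": [
    [0,0,0],
    [0,0,0],
    [0,0,0],
    [0,0,0],
    [0,0,0],
    [0,0,0],
    [0,0,0],
    [0,0,0],
    [0,0,0],
    [0,0,0]
  ],
  "jaw": 40,
  "grip_force": 25
}}

```text
time: 2.7
position: [0.5149, -0.3029, 0.0436]
tool_rot: [-3.109, 0.454, -0.0]
ft_force: [0.2, 0.9, 0.9]
grip_width: 0.55
grip_force: 24.8
```

Call:
{"fn": "send_rows", "kwargs": {
  "xyz": [
    [0,0,-3],
    [0,0,-8],
    [0,0,-16],
    [0,0,-24],
    [0,0,-32],
    [0,0,-40],
    [0,0,-48],
    [0,0,-55],
    [0,0,-60],
    [0,0,-60]
  ],
  "dr": [
    [0,0,0],
    [0,0,0],
    [0,0,0],
    [0,0,0],
    [0,0,0],
    [0,0,0],
    [0,0,0],
    [0,0,0],
    [0,0,0],
    [0,0,0]
  ]
}}

```text
time: 3.53
position: [0.5157, -0.3035, 0.1053]
tool_rot: [3.107, -0.454, 0.004]
ft_force: [-0.0, -1.2, -5.1]
grip_width: 0.549
grip_force: 24.8
```

```bash
python3 - <<'E'
from h import *
to((.5483,-.0214,.1),-.229)
im=save("top","top2"); 
print(proj("top",get_state()["position"]))
a=cv2.resize(im[150:260,260:420],None,fx=5,fy=5,interpolation=cv2.INTER_CUBIC)
cv2.imwrite("pics/c4.png",a[:,:,::-1])
E
```

```text
t 3.53 pos [ 0.5157 -0.3035  0.1053] shift mm [ -49.5 -279.6    4.9] dr [ 0.001 -0.003 -0.061] F [-0.01 -1.19 -5.11] gw 47.8 gf 24.83 j7 -1.43
[383.51885513 217.2587566 ]
```

Call:
{"fn": "send_rows", "kwargs": {
  "xyz": [
    [-5,-25,0],
    [-10,-55,0],
    [-16,-88,0],
    [-22,-121,0],
    [-28,-154,0],
    [-34,-187,0],
    [-40,-220,0],
    [-45,-250,0],
    [-49,-273,0],
    [-50,-280,0]
  ],
  "dr": [
    [0,0,0],
    [0,0,-0.01],
    [0,0,-0.02],
    [0,0,-0.03],
    [0,0,-0.04],
    [0,0,-0.05],
    [0,0,-0.06],
    [0,0,-0.06],
    [0,0,-0.06],
    [0,0,-0.06]
  ]
}}

```text
time: 4.42
position: [0.5469, -0.0142, 0.1033]
tool_rot: [-3.119, 0.35, 0.001]
ft_force: [-0.0, 0.7, -4.4]
grip_width: 0.55
grip_force: 24.8
```

```bash
python3 - <<'E'
from h import *
to((.5483,-.0214,.056),-.229)
im=save("side","side2"); 
a=cv2.resize(im[140:260,220:380],None,fx=5,fy=5,interpolation=cv2.INTER_CUBIC)
cv2.imwrite("pics/c4.png",a[:,:,::-1])
E
```

```text
t 4.42 pos [ 0.5469 -0.0142  0.1033] shift mm [ 3.   6.9 47.3] dr [-0.003  0.001  0.006] F [-0.01  0.7  -4.42] gw 47.8 gf 24.83 j7 -1.9
```

View pics/c4.png

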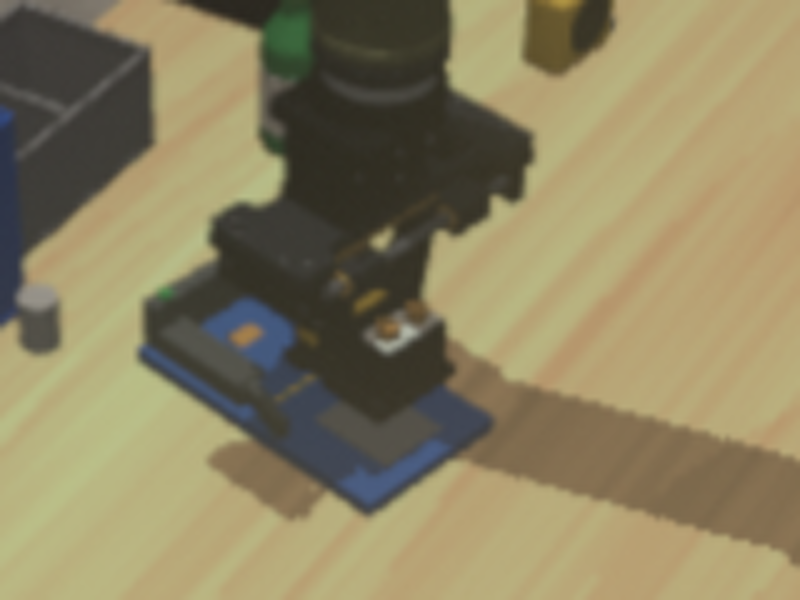

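The side crop shows the pack held over the dock apron with its white-patch end at the rear, studs at (390,328) and (417,310). I'll use them to get the pack's offset from the TCP.

```bash
python3 - <<'E'
from h import *
to((.5483,-.0214,.0575),-.229)
p=np.array(get_state()["position"])
c=lambda x,y:(220+(x+.5)/5-.5,140+(y+.5)/5-.5)
a=onz("side",*c(390,326),p[2]-.0436+.054);b=onz("side",*c(417,309),p[2]-.0436+.054)
print(a,b,Ro.from_euler("z",.229).apply((a+b)/2-p)*1000)
E
```

```text
t 4.47 pos [ 0.547  -0.0149  0.1033] shift mm [ 2.7  6.2 45.8] dr [-0.003  0.001  0.005] F [-0.33  2.51 -5.88] gw 47.6 gf 24.83 j7 -1.89
[0.52558868 0.00059052 0.11367257] [ 0.52023463 -0.02089244  0.11367257] [-24.5812652   -0.83267076  10.4       ]
```

Call:
{"fn": "send_rows", "kwargs": {
  "xyz": [
    [1,3,5],
    [3,6,12],
    [3,6,20],
    [3,6,28],
    [3,6,34],
    [3,6,39],
    [3,6,43],
    [3,6,45],
    [3,6,47],
    [3,6,47]
  ],
  "dr": [
    [0,0,0.005],
    [0,0,0.005],
    [0,0,0.005],
    [0,0,0.005],
    [0,0,0.005],
    [0,0,0.005],
    [0,0,0.005],
    [0,0,0.005],
    [0,0,0.005],
    [0,0,0.005]
  ]
}}

```text
time: 5.3
position: [0.5486, -0.0268, 0.0563]
tool_rot: [3.12, -0.368, -0.0]
ft_force: [1.1, 0.2, -5.0]
grip_width: 0.55
grip_force: 24.8
```

```bash
python3 - <<'E'
from h import *
to((.6408,-.0429,.0555),-.229)
E
```

```text
t 5.3 pos [ 0.5486 -0.0268  0.0563] shift mm [93.5 -5.8  0.8] dr [ 0.     0.    -0.006] F [ 1.14  0.21 -4.98] gw 47.8 gf 24.83 j7 -1.91
```

Call:
{"fn": "send_rows", "kwargs": {
  "xyz": [
    [0,-2,0],
    [0,-4,0],
    [0,-5.5,0.5],
    [0,-5.5,0.8],
    [4,-5.5,0.8],
    [10,-5.5,0.8],
    [17,-5.5,0.8],
    [24,-5.5,0.8],
    [29,-5.5,0.8],
    [30,-5.5,0.8]
  ],
  "dr": [
    [0,0,-0.005],
    [0,0,-0.005],
    [0,0,-0.005],
    [0,0,-0.005],
    [0,0,-0.005],
    [0,0,-0.005],
    [0,0,-0.005],
    [0,0,-0.005],
    [0,0,-0.005],
    [0,0,-0.005]
  ],
  "grip_force": 12
}}

```text
time: 6.13
position: [0.5805, -0.0291, 0.0558]
tool_rot: [-3.121, 0.362, -0.002]
ft_force: [0.2, -0.2, -5.1]
grip_width: 0.552
grip_force: 11.9
```

```bash
python3 - <<'E'
from h import *
to((.6408,-.0429,.0555),-.229)
E
```

```text
t 6.13 pos [ 0.5805 -0.0291  0.0558] shift mm [61.8 -0.4  0.4] dr [-0.    -0.001 -0.002] F [ 0.19 -0.19 -5.06] gw 48.0 gf 11.9 j7 -1.91
```

Call:
{"fn": "send_rows", "kwargs": {
  "xyz": [
    [0,0,0.5],
    [3,0,0.8],
    [7,0,0.8],
    [11,0,0.8],
    [15,0,0.8],
    [19,0,0.8],
    [23,0,0.8],
    [27,0,0.8],
    [30,0,0.8],
    [31,0,0.8]
  ],
  "dr": [
    [0,0,0],
    [0,0,0],
    [0,0,0],
    [0,0,0],
    [0,0,0],
    [0,0,0],
    [0,0,0],
    [0,0,0],
    [0,0,0],
    [0,0,0]
  ]
}}

```text
time: 6.97
position: [0.6095, -0.0352, 0.0556]
tool_rot: [-3.121, 0.36, 0.001]
ft_force: [-6.4, 2.1, 6.7]
grip_width: 0.554
grip_force: 11.9
```

```bash
python3 - <<'E'
from h import *
to((.6408,-.0429,.0555),-.229)
E
```

```text
t 6.97 pos [ 0.6095 -0.0352  0.0556] shift mm [32.2  0.3  0.1] dr [-0.     0.    -0.001] F [-6.42  2.08  6.72] gw 48.2 gf 11.91 j7 -1.91
```

Call:
{"fn": "send_rows", "kwargs": {
  "xyz": [
    [3,0,-0.4],
    [7,0,-0.4],
    [11,0,-0.4],
    [15,0,-0.4],
    [19,0,-0.4],
    [23,0,-0.4],
    [26,0,-0.4],
    [29,0,-0.4],
    [31,0,-0.4],
    [32,0,-0.4]
  ],
  "dr": [
    [0,0,0],
    [0,0,0],
    [0,0,0],
    [0,0,0],
    [0,0,0],
    [0,0,0],
    [0,0,0],
    [0,0,0],
    [0,0,0],
    [0,0,0]
  ]
}}

```text
time: 7.8
position: [0.6401, -0.043, 0.0556]
tool_rot: [3.12, -0.361, -0.002]
ft_force: [-6.5, 1.0, 6.4]
grip_width: 0.553
grip_force: 11.9
```

```bash
python3 - <<'E'
from h import *
to((.6408,-.0429,.0555),-.229)
im=save("side","side3")
b=save("top","top3")
a=cv2.resize(im[140:260,220:380],None,fx=5,fy=5,interpolation=cv2.INTER_CUBIC)
cv2.imwrite("pics/c5.png",a[:,:,::-1])
E
```

```text
t 7.8 pos [ 0.6401 -0.043   0.0556] shift mm [ 0.6 -0.3  0.1] dr [ 0.001  0.001 -0.001] F [-6.45  0.97  6.43] gw 48.1 gf 11.9 j7 -1.9
```

View pics/c5.png

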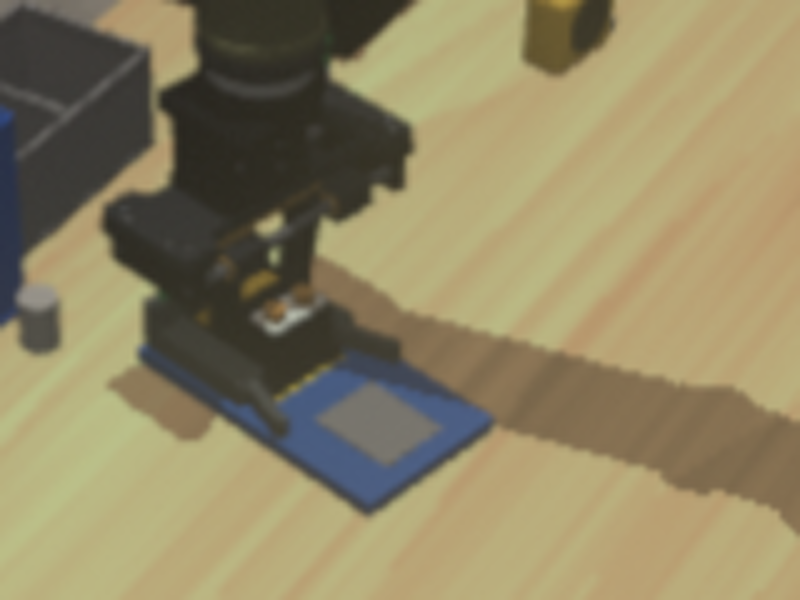

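The pack is in the channel with the yellow line just visible behind it (crop (305,380)), so it is close to home. I'll nudge it forward and watch the force for the stop.

Call:
{"fn": "send_rows", "kwargs": {
  "xyz": [
    [0.5,0,-0.3],
    [1,0,-0.3],
    [1.5,0,-0.3],
    [2,0,-0.3],
    [2,0,-0.3],
    [2,0,-0.3],
    [2,0,-0.3],
    [2,0,-0.3],
    [2,0,-0.3],
    [2,0,-0.3]
  ],
  "dr": [
    [0,0,0],
    [0,0,0],
    [0,0,0],
    [0,0,0],
    [0,0,0],
    [0,0,0],
    [0,0,0],
    [0,0,0],
    [0,0,0],
    [0,0,0]
  ]
}}

```text
time: 8.73
position: [0.6409, -0.0433, 0.0556]
tool_rot: [3.12, -0.361, -0.005]
ft_force: [-8.4, 1.1, 6.8]
grip_width: 0.555
grip_force: 11.9
```

```bash
python3 - <<'E'
from h import *
to((.6408,-.0429,.0555),-.229)
E
```

```text
t 8.73 pos [ 0.6409 -0.0433  0.0556] shift mm [-0.2 -0.3  0.1] dr [ 0.001  0.003 -0.001] F [-8.38  1.14  6.82] gw 48.3 gf 11.94 j7 -1.9
```

Call:
{"fn": "send_rows", "kwargs": {
  "xyz": [
    [0.5,0,-0.5],
    [1,0,-0.5],
    [1.5,0,-0.5],
    [2,0,-0.5],
    [2.5,0,-0.5],
    [3,0,-0.5],
    [3,0,-0.5],
    [3,0,-0.5],
    [3,0,-0.5],
    [3,0,-0.5]
  ],
  "dr": [
    [0,0,0],
    [0,0,0],
    [0,0,0],
    [0,0,0],
    [0,0,0],
    [0,0,0],
    [0,0,0],
    [0,0,0],
    [0,0,0],
    [0,0,0]
  ]
}}

```text
time: 9.57
position: [0.6419, -0.0441, 0.0557]
tool_rot: [3.12, -0.361, -0.012]
ft_force: [-12.0, 0.6, 9.9]
grip_width: 0.55
grip_force: 12.0
```

```bash
python3 - <<'E'
from h import *
to((.6408,-.0429,.0555),-.229)
im=save("side","side4")
a=cv2.resize(im[180:230,240:300],None,fx=10,fy=10,interpolation=cv2.INTER_CUBIC)
cv2.imwrite("pics/c6.png",a[:,:,::-1])
E
```

```text
t 9.57 pos [ 0.6419 -0.0441  0.0557] shift mm [-1.4 -0.9  0.2] dr [ 0.002  0.007 -0.002] F [-12.02   0.59   9.89] gw 47.9 gf 12.0 j7 -1.9
```

Call:
{"fn": "send_rows", "kwargs": {
  "xyz": [
    [-1,0,0],
    [-2,0,0],
    [-2,0,0],
    [-2,0,0],
    [-2,0,0],
    [-2,0,0],
    [-2,0,0],
    [-2,0,0],
    [-2,0,0],
    [-2,0,0]
  ],
  "dr": [
    [0,0,0],
    [0,0,0],
    [0,0,0],
    [0,0,0],
    [0,0,0],
    [0,0,0],
    [0,0,0],
    [0,0,0],
    [0,0,0],
    [0,0,0]
  ]
}}

```text
time: 10.45
position: [0.6417, -0.044, 0.0556]
tool_rot: [3.12, -0.361, -0.006]
ft_force: [-7.5, -0.9, 4.5]
grip_width: 0.549
grip_force: 12.0
```

Call:
{"fn": "send_rows", "kwargs": {
  "xyz": [
    [0,0,0],
    [0,0,0],
    [0,0,0],
    [0,0,0],
    [0,0,0],
    [0,0,0],
    [0,0,0],
    [0,0,0],
    [0,0,0],
    [0,0,0]
  ],
  "dr": [
    [0,0,0],
    [0,0,0],
    [0,0,0],
    [0,0,0],
    [0,0,0],
    [0,0,0],
    [0,0,0],
    [0,0,0],
    [0,0,0],
    [0,0,0]
  ],
  "jaw": 75
}}

```text
time: 11.28
position: [0.6434, -0.0436, 0.0561]
tool_rot: [3.121, -0.361, 0.0]
ft_force: [0.1, -0.2, -0.0]
grip_width: 0.86
grip_force: 0.0
```

```bash
python3 - <<'E'
from h import *
to((.6408,-.0429,.0555),-.229)
im=save("side","side5")
a=cv2.resize(im[170:240,235:325],None,fx=8,fy=8,interpolation=cv2.INTER_CUBIC)
cv2.imwrite("pics/c6.png",a[:,:,::-1])
E
```

```text
t 11.28 pos [ 0.6434 -0.0436  0.0561] shift mm [-2.7 -0.1  0.6] dr [ 0.    -0.    -0.001] F [ 0.05 -0.25 -0.04] gw 74.8 gf 0.0 j7 -1.9
```

View pics/c6.png

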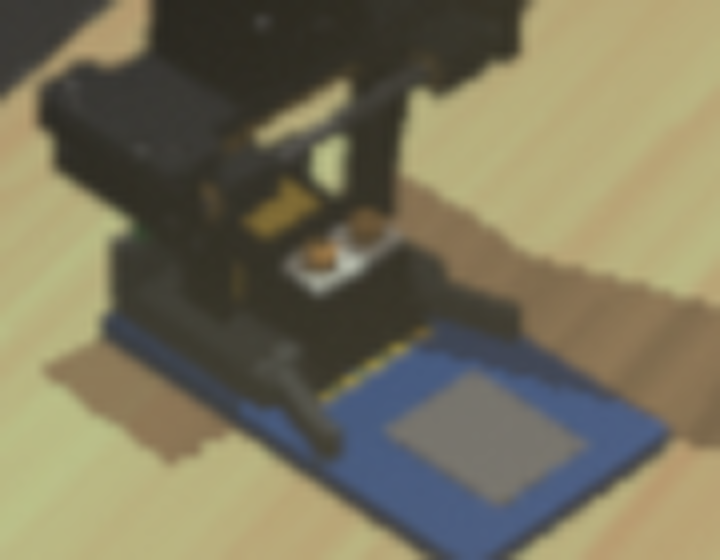

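The pack is released with its rear edge just clearing the yellow line (crop (375,365)). I'll lift away and move over the tweezers, which are at about (0.4965, 0.2578), yaw 0.369.

Call:
{"fn": "send_rows", "kwargs": {
  "xyz": [
    [0,0,-4],
    [0,0,-10],
    [0,0,-20],
    [0,0,-30],
    [0,0,-42],
    [0,0,-54],
    [0,0,-66],
    [0,0,-76],
    [0,0,-83],
    [0,0,-85]
  ],
  "dr": [
    [0,0,0],
    [0,0,0],
    [0,0,0],
    [0,0,0],
    [0,0,0],
    [0,0,0],
    [0,0,0],
    [0,0,0],
    [0,0,0],
    [0,0,0]
  ]
}}

```text
time: 12.17
position: [0.6443, -0.0436, 0.1432]
tool_rot: [3.121, -0.361, 0.004]
ft_force: [0.5, 0.6, -0.0]
grip_width: 0.865
grip_force: 0.0
```

```bash
python3 - <<'E'
from h import *
to((.4965,.2578,.12),.369)
E
```

```text
t 12.17 pos [ 0.6443 -0.0436  0.1432] shift mm [-212.7 -259.8   22.7] dr [ 0.001 -0.003 -0.599] F [ 0.5   0.58 -0.02] gw 75.3 gf 0.0 j7 -1.88
```

Call:
{"fn": "send_rows", "kwargs": {
  "xyz": [
    [-15,-18,0],
    [-40,-48,0],
    [-66,-80,2],
    [-92,-112,4],
    [-118,-144,8],
    [-144,-176,12],
    [-170,-207,16],
    [-192,-235,20],
    [-208,-254,23],
    [-213,-260,23]
  ],
  "dr": [
    [0,0,-0.05],
    [0,0,-0.12],
    [0,0,-0.19],
    [0,0,-0.26],
    [0,0,-0.33],
    [0,0,-0.4],
    [0,0,-0.47],
    [0,0,-0.53],
    [0,0,-0.58],
    [0,0,-0.6]
  ],
  "jaw": 80
}}

```text
time: 13.0
position: [0.4914, 0.263, 0.1175]
tool_rot: [-3.083, -0.592, 0.003]
ft_force: [-0.3, 0.8, 0.6]
grip_width: 0.92
grip_force: 0.0
```

```bash
python3 - <<'E'
from h import *
im=get_image("top").astype(int); cv2.imwrite("pics/top6.png",im[:,:,::-1].astype(np.uint8))
to((.4965,.2578,.019),.369)
# studs on docked pack
a=cv2.resize(im[165:220,260:320].astype(np.uint8),None,fx=10,fy=10,interpolation=cv2.INTER_CUBIC)
cv2.imwrite("pics/c7.png",a[:,:,::-1])
E
```

```text
t 13.05 pos [0.4922 0.2624 0.1178] shift mm [ 2.4  6.  98.8] dr [-0.002  0.001  0.009] F [-1.14  1.14 -0.87] gw 80.3 gf 0.0 j7 -1.87
```

View pics/c7.png

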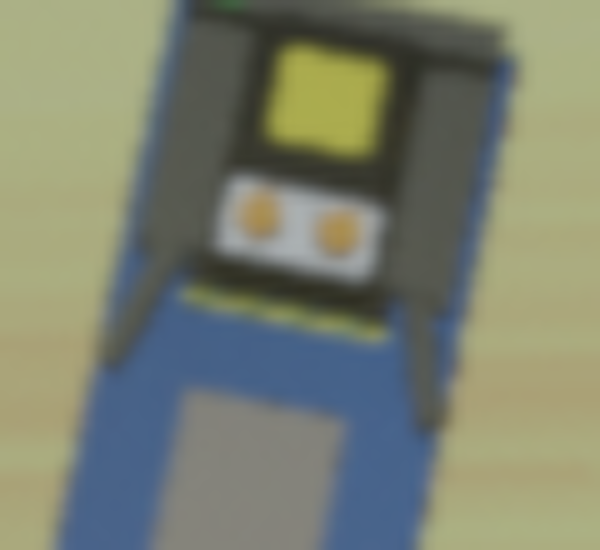

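The pack sits home with the full yellow line clear behind it. The studs are at crop (260,213) and (338,231). Now descending to the tweezers.

Call:
{"fn": "send_rows", "kwargs": {
  "xyz": [
    [0,0,4],
    [0,0,12],
    [0,0,22],
    [0,0,32],
    [0,0,42],
    [0,0,50],
    [0,0,56],
    [0,0,60],
    [0,0,60],
    [0,0,60]
  ],
  "dr": [
    [0,0,0],
    [0,0,0],
    [0,0,0],
    [0,0,0],
    [0,0,0],
    [0,0,0],
    [0,0,0],
    [0,0,0],
    [0,0,0],
    [0,0,0]
  ]
}}

```text
time: 13.88
position: [0.4953, 0.2582, 0.0581]
tool_rot: [-3.088, -0.578, 0.0]
ft_force: [0.5, -0.0, -0.3]
grip_width: 0.918
grip_force: 0.0
```

```bash
python3 - <<'E'
from h import *
to((.4965,.2578,.019),.369)
c=lambda x,y:(260+(x+.5)/10-.5,165+(y+.5)/10-.5)
a=onz("top",*c(260,213),.066);b=onz("top",*c(338,231),.066)
print(a,b,"mid",(a+b)/2,"pack ctr",(a+b)/2+.025*np.array([.9739,-.227,0]),np.arctan2(-(a-b)[0],(a-b)[1]))
E
```

```text
t 13.88 pos [0.4953 0.2582 0.0581] shift mm [ 1.   0.8 39.1] dr [-0.     0.     0.001] F [ 0.46 -0.03 -0.32] gw 79.9 gf 0.0 j7 -1.91
[ 0.6212516 -0.02422    0.066    ] [ 0.61534831 -0.04726721  0.066     ] mid [ 0.61829995 -0.0357436   0.066     ] pack ctr [ 0.64264745 -0.0414186   0.066     ] -0.2507480651591215
```

Call:
{"fn": "send_rows", "kwargs": {
  "xyz": [
    [1,1,4],
    [1,1,9],
    [1,1,15],
    [1,1,21],
    [1,1,27],
    [1,1,32],
    [1,1,36],
    [1,1,38.5],
    [1,1,39],
    [1,1,39]
  ],
  "dr": [
    [0,0,0],
    [0,0,0],
    [0,0,0],
    [0,0,0],
    [0,0,0],
    [0,0,0],
    [0,0,0],
    [0,0,0],
    [0,0,0],
    [0,0,0]
  ]
}}

```text
time: 14.72
position: [0.4965, 0.2576, 0.0189]
tool_rot: [3.088, 0.578, -0.001]
ft_force: [0.1, 0.6, 0.5]
grip_width: 0.923
grip_force: 0.0
```

Call:
{"fn": "send_rows", "kwargs": {
  "xyz": [
    [0,0,0],
    [0,0,0],
    [0,0,0],
    [0,0,0],
    [0,0,0],
    [0,0,0],
    [0,0,0],
    [0,0,0],
    [0,0,0],
    [0,0,0]
  ],
  "dr": [
    [0,0,0],
    [0,0,0],
    [0,0,0],
    [0,0,0],
    [0,0,0],
    [0,0,0],
    [0,0,0],
    [0,0,0],
    [0,0,0],
    [0,0,0]
  ],
  "jaw": 42,
  "grip_force": 22
}}

```text
time: 15.55
position: [0.4967, 0.2576, 0.0192]
tool_rot: [-3.088, -0.578, -0.001]
ft_force: [-0.0, 0.0, 1.9]
grip_width: 0.483
grip_force: 10.6
```

Call:
{"fn": "send_rows", "kwargs": {
  "xyz": [
    [0,0,0],
    [0,0,0],
    [0,0,0],
    [0,0,0],
    [0,0,0],
    [0,0,0],
    [0,0,0],
    [0,0,0],
    [0,0,0],
    [0,0,0]
  ],
  "dr": [
    [0,0,0],
    [0,0,0],
    [0,0,0],
    [0,0,0],
    [0,0,0],
    [0,0,0],
    [0,0,0],
    [0,0,0],
    [0,0,0],
    [0,0,0]
  ],
  "jaw": 37
}}

```text
time: 16.38
position: [0.4967, 0.2576, 0.0192]
tool_rot: [-3.088, -0.578, -0.001]
ft_force: [1.0, 0.2, 3.4]
grip_width: 0.427
grip_force: 14.1
```

Call:
{"fn": "send_rows", "kwargs": {
  "xyz": [
    [0,0,-3],
    [0,0,-9],
    [0,0,-18],
    [0,0,-29],
    [0,0,-42],
    [0,0,-56],
    [0,0,-70],
    [0,0,-82],
    [0,0,-90],
    [0,0,-93]
  ],
  "dr": [
    [0,0,0],
    [0,0,0],
    [0,0,0],
    [0,0,0],
    [0,0,0],
    [0,0,0],
    [0,0,0],
    [0,0,0],
    [0,0,0],
    [0,0,0]
  ]
}}

```text
time: 17.22
position: [0.4975, 0.258, 0.1143]
tool_rot: [-3.088, -0.577, -0.005]
ft_force: [0.6, 1.0, -0.9]
grip_width: 0.429
grip_force: 13.1
```

```bash
python3 - <<'E'
from h import *
y=-.235; mid=np.array([.6178,-.0365])  # stud mid
t=mid-.065*np.array([np.cos(y),np.sin(y)]); print(t)
to((t[0],t[1],.11),y)
E
```

```text
[ 0.55458657 -0.02136521]
t 17.22 pos [0.4975 0.258  0.1143] shift mm [-47.7 281.1   4.2] dr [-0.001 -0.003  0.605] F [ 0.58  1.01 -0.9 ] gw 37.3 gf 13.11 j7 -1.87
```

Call:
{"fn": "send_rows", "kwargs": {
  "xyz": [
    [-3,12,0],
    [-7,35,0],
    [-12,66,0],
    [-17,100,0],
    [-23,136,0],
    [-29,172,0],
    [-35,208,0],
    [-41,242,0],
    [-45,268,0],
    [-47,280,0]
  ],
  "dr": [
    [0,0,0.02],
    [0,0,0.06],
    [0,0,0.13],
    [0,0,0.21],
    [0,0,0.3],
    [0,0,0.38],
    [0,0,0.45],
    [0,0,0.52],
    [0,0,0.58],
    [0,0,0.6]
  ]
}}

```text
time: 18.05
position: [0.5537, -0.0265, 0.1113]
tool_rot: [3.117, -0.376, -0.002]
ft_force: [0.2, -0.1, -0.4]
grip_width: 0.434
grip_force: 13.1
```

Call:
{"fn": "send_rows", "kwargs": {
  "xyz": [
    [0,0,0],
    [0,0,0],
    [0,0,0],
    [0,0,0],
    [0,0,0],
    [0,0,0],
    [0,0,0],
    [0,0,0],
    [0,0,0],
    [0,0,0]
  ],
  "dr": [
    [0,0,0],
    [0,0,0],
    [0,0,0],
    [0,0,0],
    [0,0,0],
    [0,0,0],
    [0,0,0],
    [0,0,0],
    [0,0,0],
    [0,0,0]
  ]
}}

```text
time: 18.88
position: [0.554, -0.0205, 0.1121]
tool_rot: [3.121, -0.361, 0.0]
ft_force: [0.0, -0.3, -1.1]
grip_width: 0.431
grip_force: 13.1
```

```bash
python3 - <<'E'
from h import *
to((.5546,-.0214,.11),-.235)
a=save("top","top7"); b=save("side","side7")
A=cv2.resize(a[160:220,262:317],(550,600),interpolation=cv2.INTER_CUBIC)[:, :]
A=cv2.resize(a[170:210,270:310],None,fx=10,fy=10,interpolation=cv2.INTER_CUBIC)
B=cv2.resize(b[170:230,255:295],(400,600),interpolation=cv2.INTER_CUBIC)
C=np.zeros((600,800,3),np.uint8); C[:400,:400]=A; C[:,400:]=B
cv2.imwrite("pics/c8.png",C[:,:,::-1])
s=np.array(get_state()["position"]);R=Ro.from_rotvec(get_state()["tool_rot"])
for sy in(1,-1):
    x=R.as_matrix()[:,0]; y=np.cross([0,0,1],x)
    P=s+.065*x+sy*.012*y-[0,0,.019]
    print("exp tip",P,proj("top",P),proj("side",P))
E
```

```text
t 18.88 pos [ 0.554  -0.0205  0.1121] shift mm [0.8 0.7 2.1] dr [ 0.    -0.     0.005] F [ 0.   -0.29 -1.1 ] gw 37.5 gf 13.11 j7 -1.89
exp tip [ 0.61997941 -0.02372421  0.09313909] [285.51632897 184.20173436] [273.99759915 194.79294315]
exp tip [ 0.61450133 -0.04709065  0.09313909] [293.57570114 185.89156401] [279.72130029 191.28958041]
```

View pics/c8.png

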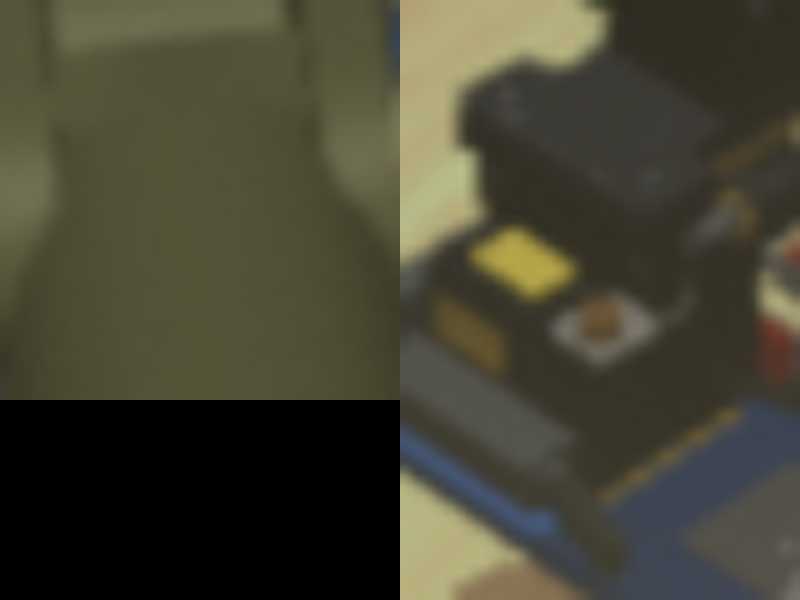

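The left pane (top view) is blocked by the arm. In the right pane the left stud is at crop (600,320), native (274.6,201.5), and the tweezer arms are mostly in shadow. I'll check the tips numerically instead.

```bash
python3 - <<'E'
from h import *
st=get_state();s=np.array(st["position"]);R=Ro.from_rotvec(st["tool_rot"])
x=R.as_matrix()[:,0]; y=np.cross([0,0,1],x)
im=cv2.imread("pics/side7.png")
for sy in(1,-1):
  for a,b in((0,.016),(.015,.015),(.03,.014),(.045,.013),(.055,.0125),(.065,.012)):
    P=s+a*x+sy*b*y-[0,0,.019-.006]
    p=proj("side",P); u,v=np.round(p).astype(int); print(sy,a,p.round(1),im[v,u])
print("stud proj",proj("side",(.6212,-.0242,.066)),proj("side",(.6153,-.0473,.066)))
g=cv2.cvtColor(im,cv2.COLOR_BGR2GRAY); print(np.arange(266,296)); 
for r in range(184,208): print(r,' '.join(f"{v:3d}" for v in g[r,266:296]))
E
```

```text
1 0 [288.8 203.8] [39 50 53]
1 0.015 [285.4 201.3] [38 50 53]
1 0.03 [281.9 198.8] [41 52 55]
1 0.045 [278.6 196.4] [41 51 54]
1 0.055 [276.3 194.8] [36 47 51]
1 0.065 [274.  193.2] [36 47 50]
-1 0 [296.5 199. ] [65 74 78]
-1 0.015 [292.5 196.8] [68 78 82]
-1 0.03 [288.6 194.7] [37 49 53]
-1 0.045 [284.8 192.5] [66 72 74]
-1 0.055 [282.2 191.1] [39 49 51]
-1 0.065 [279.7 189.7] [49 56 58]
stud proj [273.70143162 201.65710543] [279.43604392 198.231165  ]
[266 267 268 269 270 271 272 273 274 275 276 277 278 279 280 281 282 283
 284 285 286 287 288 289 290 291 292 293 294 295]
184  49  51  54  59  59  59  59  59  59  59  59  59  58  60  60  59  58  59  55  51  50  50  54  59  62  61  59  57  71  97
185  48  49  50  52  56  59  58  59  59  58  58  59  58  59  58  59  58  59  55  51  54  59  62  64  62  57  55  53  57  64
186  47  48  48  49  51  54  56  58  60  57  58  58  59  59  60  59  60  58  58  56  60  64  63  59  56  54  55  57  57  59
187  48  46  47  47  49  49  52  55  62  62  59  58  59  65  66  62  59  59  58  56  56  61  60  58  57  57  59  58  56  55
188  47  47  47  47  48
[... 1756 characters left out ...]
  83 106 117 111  89  66  60  54  51  49  49  49  50  49  54  70  86 106 132 153
203  51  50  51  56  83 106 100  84  76  77  82 105 114 101  76  57  51  50  50  51  50  49  50  49  53  62  70  77  95 122
204  52  52  51  52  63  81  90  94  97  97 101  97  86  72  58  51  50  50  50  49  50  50  50  50  51  59  64  65  72  90
205  53  51  51  51  52  57  68  83 101  99  89  73  60  53  51  50  50  50  50  50  50  51  50  51  53  58  60  62  67  76
206  53  51  52  51  51  52  54  62  75  75  63  55  52  50  50  50  51  50  50  50  52  52  50  50  53  59  60  61  67  71
207  52  51  51  51  51  51  51  53  56  54  53  52  50  51  51  51  51  51  51  51  51  53  53  53  55  59  61  62  63  68
```

```bash
python3 - <<'E'
from h import *
st=get_state();s=np.array(st["position"]);R=Ro.from_rotvec(st["tool_rot"])
x=R.as_matrix()[:,0]; y=np.cross([0,0,1],x)
q=lambda a,b,c:proj("side",s+a*x+b*y+np.array([0,0,c])).round(1)
print("Lfinger tip",[q(a,b,-.017) for a in(-.0095,.0095) for b in(.0185,.033)], "up30",[q(a,b,.03) for a in(-.0095,.0095) for b in(.0185,.033)])
print("Rfinger tip",[q(a,b,-.017) for a in(-.0095,.0095) for b in(-.0185,-.033)])
print("body",[q(a,b,.049) for a in(-.0375,.0375) for b in(-.095,.095)])
print("spine",q(-.106,.0,-.003),"padL outer",[q(a,.0185,-.003) for a in(-.015,.015)])
im=cv2.imread("pics/side7.png")
c=lambda u,v:im[v,u][::-1]
# red mask
rr=np.argwhere((im[...,2].astype(int)-im[...,1]>35)&(im[...,2]>80)); rr=rr[(rr[:,1]>255)&(rr[:,1]<330)&(rr[:,0]>170)&(rr[:,0]<240)]
print("red px (u,v)",rr[:,::-1].tolist())
g=cv2.cvtColor(im,cv2.COLOR_BGR2GRAY)
for r in range(194,232,2): print(r,' '.join(f"{v:3d}" for v in g[r,286:326:2]))
E
```

```text
Lfinger tip [array([290.6, 206.8]), array([287. , 209.1]), array([285.9, 203.8]), array([282.3, 206. ])] up30 [array([291., 194.]), array([287.4, 196.3]), array([286.2, 191. ]), array([282.6, 193.3])]
Rfinger tip [array([299.4, 201.1]), array([302.8, 198.9]), array([294.7, 198.2]), array([298.1, 196. ])]
body [array([325.3, 176.1]), array([278.9, 205.5]), array([306.3, 165.3]), array([259.7, 193.1])]
spine [320.2 215.8] padL outer [array([292.1, 203.9]), array([284.6, 199.2])]
red px (u,v) [[294, 195], [295, 195], [296, 195], [295, 196], [296, 196], [297, 196], [298, 196], [297, 197], [298, 197], [299, 197], [299, 198], [300, 198], [291, 202], [292, 202], [292, 203], [293, 203], [292, 204], [293, 204]]
194  55  54  54  98 102  57  50  50 114 167 171 171 168 163 163 167 170 172 171 171
196  47  49  54  83  76  73  65  52 131 170 171 169 163 164 167 170 172 170 170 173
198  49  50  71 115  75  76  73  70 142 171 169 164 163 167 170 171 170 170 173 176
200  49  50  69 159 139  86  75  83 145 167 163 162 166 169 172 171 170 172 176 176
202  49  50  54  86 132 154 112  75  85 126 159 166 
[... 507 characters left out ...]
 113 124  87  75  74  68  73
216  68  68  68  70  74  69  70  69  68  70  79  96  95  81  94  83  60 106  91  60
218  68  68  74  79  80  79  73  70  69  70  70  70  87  96  73  57  59  60  59  56
220  70  76  81  80  80  81  81  76  71  70  70  70  71  76  74  56  57  58  58  63
222  80  81  81  81  82  81  82  81  79  73  70  71  70  71  70  64  57  58  71  99
224  81  81  82  84  90  84  85  83  82  82  77  71  71  71  71  70  75  98 103 106
226  74  80  81  81  83 102 115 110 107  94  85  74  72  72  67  68  96 104 106 111
228  70  71  77  82 104 107  97 107 114 102  79  84  87  68  78 104 105 106 110 111
230  71  71  72  85 111 116 115  92  90  91  91  77  71 104 115 106 106 110 111 110
```

```bash
python3 - <<'E'
from h import *
st=get_state();s=np.array(st["position"]);R=Ro.from_rotvec(st["tool_rot"])
x=R.as_matrix()[:,0]; y=np.cross([0,0,1],x)
q=lambda a,b,c:proj("side",s+a*x+b*y+np.array([0,0,c]))
im=cv2.imread("pics/side7.png");g=cv2.cvtColor(im,cv2.COLOR_BGR2GRAY)
for r in range(208,232): print(r,' '.join(f"{v:3d}" for v in g[r,304:338]))
pts=np.array([q(-.106+a,b,-.019+c) for a in(-.011,.011) for b in(-.017,.017) for c in(0,.016)])
print(pts.round(1)); print("top face ctr",q(-.106,0,-.003))
to((.5546,-.0214,.0825),-.235)
E
```

```text
208 126 115 103  88  79  80  89 106 122 143 164 174 176 176 174 170 165 163 163 165 168 170 173 174 175 173 172 170 165 159 156 155 155 157
209 120 125 121 109  93  82  80  83  94 115 143 163 171 173 170 165 163 163 164 167 170 172 174 175 173 172 170 165 160 157 155 155 157 160
210  93 106 118 123 117 104  90  80  79  89 109 132 148 162 165 163 163 165 167 170 172 174 174 174 173 170 166 160 157 156 155 157 159 162
211  80  84  94 111 127 126 113  96  83  80  84  97 116 141 155 161 164 164 165 169 173 174 174 173 170 167 162 158 155 154 156 159 162 164
212  85  78  80  88 105 120 126 120 108  91  80  80  90 109 131 146 155 142 126 140 162 171 172 170 168 162 158 155 155 155 158 162 164 165
213  95  90  82  81  83  94 106 118 126 118  99  84  80  85  95 105 108  94  80  91 117 152 167 167 163 158 156 156 157 158 161 164 165 165
214  86  97  98  90  82  81  85  95 113 128 124 105  87  78  75  72  74  73  68  65  73 105 134 153 157 157 155 156 157 161 164 165 165 164
215  73  83  96 102  96  87  81  80  90 106 121 125 100  72  64  73 108 119 100  72  61  68  89 115 142 153 155 157 161 
[... 1859 characters left out ...]
  78  81  78  72  71  80  98 109 108 105 105 106 108 110 112 111 110 110 109 110 111 111 110 112 113 114 114 113 113 114
230  91  91  91  86  77  72  71  86 104 112 115 112 106 105 106 107 110 111 111 110 110 109 109 110 111 111 111 113 113 113 114 114 114 116
231  86  90  88  79  71  71  91 133 153 154 147 126 112 107 107 109 110 111 111 110 109 109 110 110 111 111 111 113 114 113 114 114 115 116
[[326.8 219.2]
 [327.1 214.9]
 [318.7 224.8]
 [319.  220.5]
 [320.9 215.6]
 [321.3 211.3]
 [312.9 221.1]
 [313.1 216.8]]
top face ctr [320.16033046 215.83951983]
t 18.98 pos [ 0.554  -0.0206  0.1121] shift mm [ 0.8  0.7 29.6] dr [ 0.    -0.     0.005] F [ 0.59  0.06 -1.25] gw 37.1 gf 13.11 j7 -1.89
```

The white dot on the spine lies within 0.7 px of its predicted place, so the tweezers are level and where expected. Lowering onto the studs.

Call:
{"fn": "send_rows", "kwargs": {
  "xyz": [
    [0.8,0.7,2],
    [0.8,0.7,5],
    [0.8,0.7,9],
    [0.8,0.7,13],
    [0.8,0.7,17],
    [0.8,0.7,20],
    [0.8,0.7,22.5],
    [0.8,0.7,24],
    [0.8,0.7,24.5],
    [0.8,0.7,24.5]
  ],
  "dr": [
    [0,0,0.005],
    [0,0,0.005],
    [0,0,0.005],
    [0,0,0.005],
    [0,0,0.005],
    [0,0,0.005],
    [0,0,0.005],
    [0,0,0.005],
    [0,0,0.005],
    [0,0,0.005]
  ]
}}

```text
time: 19.82
position: [0.5545, -0.0214, 0.0875]
tool_rot: [3.12, -0.369, -0.0]
ft_force: [-0.5, -0.1, -0.9]
grip_width: 0.429
grip_force: 13.1
```

```bash
python3 - <<'E'
from h import *
for _ in range(4):
    get_image("side"); to((.5546,-.0214,.0825),-.235)
E
```

```text
t 19.87 pos [ 0.5547 -0.0214  0.0877] shift mm [-0.1  0.   5.2] dr [ 0. -0. -0.] F [-0.18 -0.06 -1.55] gw 37.1 gf 13.11 j7 -1.91
t 19.92 pos [ 0.5547 -0.0214  0.0878] shift mm [-0.1  0.1  5.3] dr [ 0. -0. -0.] F [-0.19 -0.22 -0.85] gw 37.2 gf 13.11 j7 -1.91
t 19.97 pos [ 0.5548 -0.0214  0.0878] shift mm [-0.2  0.   5.3] dr [ 0. -0. -0.] F [ 0.55 -0.79 -0.73] gw 37.3 gf 13.11 j7 -1.91
t 20.02 pos [ 0.5548 -0.0214  0.0879] shift mm [-0.2  0.   5.4] dr [ 0. -0. -0.] F [ 0.4   0.51 -0.82] gw 37.4 gf 13.11 j7 -1.91
```

Call:
{"fn": "send_rows", "kwargs": {
  "xyz": [
    [0,0,0.6],
    [0,0,1.2],
    [0,0,1.8],
    [0,0,2.4],
    [0,0,3],
    [0,0,3.6],
    [0,0,4.2],
    [0,0,4.8],
    [0,0,5.3],
    [0,0,5.3]
  ],
  "dr": [
    [0,0,0],
    [0,0,0],
    [0,0,0],
    [0,0,0],
    [0,0,0],
    [0,0,0],
    [0,0,0],
    [0,0,0],
    [0,0,0],
    [0,0,0]
  ]
}}

```text
time: 20.85
position: [0.5546, -0.0214, 0.0823]
tool_rot: [3.12, -0.369, -0.0]
ft_force: [-0.8, 0.8, -0.0]
grip_width: 0.43
grip_force: 13.1
```

```bash
python3 - <<'E'
from h import *
F=[];T=[]
for i in range(16):
    b=get_image("side"); s=get_state(); F.append(s["ft_force"]);T.append(s["torque"])
print(np.mean(F,0).round(2),np.mean(T,0).round(3)); to((.5546,-.0214,.0825),-.235)
cv2.imwrite("pics/side8.png",b[:,:,::-1])
st=get_state();s=np.array(st["position"]);R=Ro.from_rotvec(st["tool_rot"])
x=R.as_matrix()[:,0]; print("dot pred",proj("side",s-.106*x-[0,0,.003]))
g=cv2.cvtColor(b,cv2.COLOR_RGB2GRAY)
w=np.clip(g[216:232,312:328].astype(int)-70,0,None); print(g[217:229,313:328])
E
```

```text
[-0.44  0.13  0.24] [ 0.031  0.047 -0.001]
t 21.65 pos [ 0.5546 -0.0214  0.0824] shift mm [-0.   0.  -0.1] dr [ 0. -0. -0.] F [-0.49 -0.2   0.43] gw 37.4 gf 13.11 j7 -1.91
dot pred [319.34640127 223.6641138 ]
[[119 124 118 114 115 117 118 118 117 116 115 112 108 105 104]
 [ 94 111 127 126 120 119 118 116 116 115 113 108 106 103 103]
 [ 79  89 107 126 130 123 118 115 113 112 109 106 103 102 103]
 [ 77  78  84 100 120 126 121 103  89  90  99 102 103 103 105]
 [ 89  79  78  80  92  98  92  77  66  67  78  89  98 104 107]
 [112  98  82  76  73  72  77  78  69  62  63  69  82  99 108]
 [102 116  96  72  64  73 108 120 100  73  61  60  67  83 102]
 [ 84  92  79  63  60  67  95 108  92  69  60  58  60  75  99]
 [ 74  68  61  60  59  61  69  75  70  62  59  59  60  80 101]
 [ 68  61  58  57  59  59  60  61  60  58  58  58  61  84 103]
 [ 64  59  57  57  58  59  59  58  58  57  57  62  72  95 106]
 [ 63  59  57  57  58  58  58  58  58  60  66  80  95 104 108]]
```

Fz rose by about 1.2 N, which is about 0.6 N per stud, so both are pressed mid-travel. The spine hasn't tilted. Holding.

Call:
{"fn": "send_rows", "kwargs": {
  "xyz": [
    [0,0,0],
    [0,0,0],
    [0,0,0],
    [0,0,0],
    [0,0,0],
    [0,0,0],
    [0,0,0],
    [0,0,0],
    [0,0,0],
    [0,0,0]
  ],
  "dr": [
    [0,0,0],
    [0,0,0],
    [0,0,0],
    [0,0,0],
    [0,0,0],
    [0,0,0],
    [0,0,0],
    [0,0,0],
    [0,0,0],
    [0,0,0]
  ]
}}

```text
time: 22.48
position: [0.5545, -0.0214, 0.0823]
tool_rot: [3.12, -0.369, -0.0]
ft_force: [-1.2, -0.5, 0.3]
grip_width: 0.428
grip_force: 13.1
```

Call:
{"fn": "send_rows", "kwargs": {
  "xyz": [
    [0,0,0],
    [0,0,0],
    [0,0,0],
    [0,0,0],
    [0,0,0],
    [0,0,0],
    [0,0,0],
    [0,0,0],
    [0,0,0],
    [0,0,0]
  ],
  "dr": [
    [0,0,0],
    [0,0,0],
    [0,0,0],
    [0,0,0],
    [0,0,0],
    [0,0,0],
    [0,0,0],
    [0,0,0],
    [0,0,0],
    [0,0,0]
  ]
}}

```text
time: 23.32
position: [0.5546, -0.0214, 0.0823]
tool_rot: [3.12, -0.369, -0.0]
ft_force: [-0.3, 0.1, -0.1]
grip_width: 0.431
grip_force: 13.1
```

Call:
{"fn": "send_rows", "kwargs": {
  "xyz": [
    [0,0,0],
    [0,0,0],
    [0,0,0],
    [0,0,0],
    [0,0,0],
    [0,0,0],
    [0,0,0],
    [0,0,0],
    [0,0,0],
    [0,0,0]
  ],
  "dr": [
    [0,0,0],
    [0,0,0],
    [0,0,0],
    [0,0,0],
    [0,0,0],
    [0,0,0],
    [0,0,0],
    [0,0,0],
    [0,0,0],
    [0,0,0]
  ]
}}

```text
time: 24.15
position: [0.5546, -0.0214, 0.0824]
tool_rot: [3.12, -0.369, 0.0]
ft_force: [0.0, 0.5, -0.5]
grip_width: 0.432
grip_force: 13.1
```

```bash
python3 - <<'E'
from h import *
F=[]
for i in range(16):
    b=get_image("side"); F.append(get_state()["ft_force"])
print(np.mean(F,0).round(2),np.std(F,0)/4); to((.5546,-.0214,.0825),-.235)
E
```

```text
[-0.22  0.08  0.26] [0.13131364 0.12490565 0.13546841]
t 24.95 pos [ 0.5546 -0.0214  0.0823] shift mm [ 0.   0.  -0.2] dr [ 0. -0. -0.] F [-0.17  0.2   0.36] gw 37.2 gf 13.11 j7 -1.91
```

```bash
python3 -c "
from bench import *
print(close_job())"
```

```text
the job is handed in; nothing more can be done
None
```

I slid the pack home in the dock and released it, and the job is handed in with the tweezers at about a 24 mm gap, pressing both studs (about 1.2 N in total); no verdict came back, and I judged the tips from force and geometry because both cameras' views of them were blocked.

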